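# Check the photometer with the amber glass cuvette

## Robot

A 6-joint arm with a two-finger parallel gripper is mounted at the origin on a cart in front of the work surface, level with it; the furniture and walls round the work are solid. World frame = base frame: x ahead of the robot, y to its left, z up, the work surface at z = 0. Lengths are in m, angles in rad, forces in N, time in s.
With the tool pointing down it reaches from about 0.35 to 0.775 m from the base axis. Payload 5.5 kg.
Tool frame: the origin (TCP) lies at the very end of the fingers, on their centre line; the grasp point (between the pads) lies 19 mm behind it; z points along the fingers, y is the direction in which the jaws open and shut (so a half turn about z gives the same grasp; the last joint's range is limited). The gripper opens to 85 mm and grips with 20 to 120 N. Pads are 22 mm wide; open, the fingers measure 114 mm over their backs; the gripper's body (76 mm by 85 mm) begins 54 mm behind the grasp point. The pads swing forward as they close: fully open they stand 13 mm farther back than shut.
Start: joints at [1.069, 0.313, 0.046, 1.304, 0, 1.431], TCP at [0.204, 0.538, 0.231] pointing down, gripper open.
Joint ranges: [-2.76, 2.76], [-0.86, 1.69], [-1.03, 1.26], [-2.2, 2.34], [-1.47, 1.5], [-3.14, 3.14]. Speed limits (rad/s): [2.57, 2.57, 3.14, 3.14, 3.14, 3.14].

## Interface

Orientations are given as a unit quaternion [w, x, y, z].
In Python, from workcell import get_state, vision, workorder, silhouettes, tip_of gives the robot as it stands.
- The arm moves only by the shell command python3 -m inch 'ROWS' [FORCE]. ROWS is JSON, a list of rows, each a list of 7 numbers: the shift along the tool's x, y, z in cm, then the turn, a rotation vector about the tool's x, y, z in degrees, then the finger opening in cm, from 0 to 8.54. In form: [[dx, dy, dz, rx, ry, rz, hand], ...]. A call has 1 to 5 rows; each row shifts and turns the commanded pose from where the row before left it, along the tool's axes as they then stand; what a row does not reach is not made up. A row lasts 1/10 s, in which the tool goes at most 50 mm and 8.59 degrees, less where a joint would pass 70% of its speed; a pose out of reach is approached as far as the arm can. A call with a gripper value outside its range is refused whole. The fingers move at their own pace and stop on an object; FORCE is the grip in N (left out, the last holds). Time passes only in rows, so rows that do not move let the fingers close. It gives the time, the measured TCP pose, the force and the opening at its end, in the units of the state.
- get_state(): the state, without advancing time (a new reading comes with each control period).
- vision.read_camera(name): name is "side" or "top"; returns a dict with "pixels" (384x512x3 uint8, red, green, blue), "depth" (384x512 float32, m along the optical axis (not along the pixel's ray), 0 where there is no reading), "mtx" (3x3 intrinsics, pixels), "T" (4x4, takes a point from camera to world coordinates). Camera axes: x right, y up, looking along -z (the intrinsics and any distortion apply to the point x, -y, -z); pixel columns grow to the right and rows downward; lengths in m; the calibration is good to about 2 mm. A picture is of the moment at which its call begins.
- workorder.hand_in(): hands the job in, once; it reports no verdict.
Trained networks look in a picture, given as the dict that the camera call returned (one of the last four; its "shot" number tells which), for a name from the list of things; names that differ only in an ending like _2 or _b are one class to them, and where a whole thing is asked for, a point or a joint stands for the part that bears it (a point fixed in the world has none). Each returns a list of dicts, best first, with "confidence" (0 to 1); they miss things now and then, are a little off and sometimes report something else, mostly with a low value. They report only what shows in the picture. A call takes as long as a camera call. They do not tell look-alikes from the thing itself.
- silhouettes(picture, label): "mask" (384x512 bool, what is visible of it) and "location" ([column, row] in pixels, amid what is visible of it).
- tip_of(picture, label): "location" ([column, row] in pixels: a listed point, or the origin of a listed thing).
The state is a dict: "clock": time; "joint_pos": joint angles; "qvel": joint speeds; "tau": joint torques, N m; "tcp_pos": TCP position; "orientation": TCP orientation; "wrist_force": force on the tool from outside, world axes, zero at the start; "ft_torque": the same for the moment, N m; "finger_gap": finger opening in m.
Only numpy, scipy, OpenCV 4.12 (cv2) and the standard library are available. Lean on these libraries where they do the work, as an engineer would, in place of code of your own. Each camera call takes 0.05 s, during which the arm holds its last target.

## Task

Check the photometer with the amber reference glass: first push its filter drawer fully home. Then take the amber cuvette out of the rack, touching it with the fingers on its two frosted faces only, lower it upright into the photometer's cell well with its clear ends toward the lamp and the detector, and press it down as far as the sprung lifter goes. Finish while still gripping it and holding it down in the light path, for the lifter pushes it out as soon as it is let go; leave the other cuvettes, the brown bottle and the culture dish where they are.

Things in the scene. Friction and masses are not known exactly. Their poses are not given: they have to be found in the camera images.
- photometer: pale grey bench photometer, fixed, 130 (x) x 236 (y) mm; base plate 28 mm high. Origin: on the worktop under the centre of the cell well. x points from its front to its back, y along the beam: lamp tower at y = 42 to 114 mm (x -50 to 50, top 88 mm high), detector tower at y = -42 to -100 mm (68 mm high). Midway stands the black well block, 35 (x) x 45 (y) mm, top 58 mm high
- well_mouth (a point): centre of the cell well's mouth, level with the top of the black block (58 mm above the worktop); axes as the photometer's. The pocket is 18 mm (x) by 28 mm (y), for a cuvette of 14 x 24 mm; its mouth has a steep bevel, 4 mm wider on every side and 7 mm deep
- light_path (a point): point on the beam's axis in the middle of the well, 46.5 mm above the worktop; the beam runs along y
- lifter (a joint): platform in the cell well, on a spring: 0 = up (its top 8 mm below the well mouth), 0.012 m = right down on its stop (its top 20 mm below the mouth). Pushing it takes 2 N at the top and 4 N at the stop; let go, it rises again
- filter_drawer (a joint): black-fronted filter drawer in the front of the lamp tower: how far it stands open, m; 0 = fully home, at most 0.045. It slides level along the photometer's x (push toward +x to shut) with about 1.5 N of friction and stays where it is left
- drawer_grip (a point): middle of the front end of the drawer's black grip tab (moves with the drawer), 49 mm above the worktop; axes as the photometer's. The tab is 12 mm wide (y), 26 mm high (z) and stands 16 mm out toward -x from the drawer's front plate (24 x 42 mm, 7 mm thick), which meets the tower's face when home
- rack: blue cuvette rack, fixed, 142 (x) x 40 (y) mm, 18 mm high, origin on the worktop under its centre. Three pockets, 14 mm deep, 27 x 17 mm, 45 mm apart in a row along its x; in each stands a cuvette, long side along the row, underside 4 mm above the worktop. Which cuvette stands in which pocket differs
- amber_cuvette_mid (a point): middle of the amber glass cuvette (amber ends and cap), 24 mm above its underside. It is 24 mm long (x), 14 mm wide (y), 52 mm high (z, up), 40 g. Frosted white faces: the broad sides, +y and -y, 22 mm long, from 2 to 47 mm above the underside. Clear faces, not to be touched by fingers: the narrow amber ends, +x and -x
- amber_cuvette: the same cuvette, origin at the centre of its underside, same axes (its surfaces: c0 and c1 are the frosted faces at +y and -y, c2 the glass with the clear ends, c3 the cap). The amber cap, 20 x 10 x 4 mm on top, is not to be touched by the fingers either. It may go into the well either way round
- green_cuvette: green glass cuvette of the same shape, origin under its centre; leave it alone
- grey_cuvette: grey glass cuvette of the same shape, origin under its centre; leave it alone
- brown_bottle: brown reagent bottle with a black cap, 50 mm wide, 98 mm high, origin under its centre; leave it alone
- culture_dish: flat round culture dish with a lid, 61 mm wide, 14 mm high, origin under its centre; leave it alone
Things that resemble listed ones, but are neither listed nor needed, are in the scene too. What is shaped like the amber_cuvette but blue or yellow is not meant.

How it is judged:
By the outcome, as a careful person would: the job done as asked, in the order asked, and still so for the second after the job is handed in, while the arm keeps its last pose, push and grip.
It also fails if it takes over 51 s, if anything falls off the work surface, if the arm or the gripper's body presses on something with over 40 N, if the wrist force passes 120 N, or if a joint passes its speed limit or range.

## Working session

There is one attempt and no reset: what is moved stays moved. The work goes in short steps, Python scripts to look and compute and a shell command to move; the robot and the scene stay as the last step left them, time stands still between calls to the robot, and variables do not carry over. Pictures are saved under pics/ and viewed, and the job is handed in when it is done.

```bash
ls; mkdir -p pics; python3 - <<'E'
from workcell import get_state, vision
import cv2
print(get_state())
for n in("side","top"):
    p=vision.read_camera(n); cv2.imwrite(f"pics/{n}0.png",cv2.resize(p["pixels"][:,:,::-1],(800,600),interpolation=cv2.INTER_CUBIC)); print(n,p["mtx"].tolist(),p["T"].round(4).tolist(),[k for k in p])
E
```

```text
pics
{'clock': 0.0, 'joint_pos': array([1.06941951e+00, 3.13984666e-01, 4.49568408e-02, 1.30362180e+00,
       2.30499434e-05, 1.43122985e+00]), 'qvel': array([ 0.00076982,  0.00098867,  0.00198904,  0.00025853, -0.00050172,
        0.00116033]), 'tau': array([-1.57173268e-03, -4.80640233e+01,  2.98524177e+01,  1.98527717e-02,
       -2.05604947e-04, -1.82309975e-06]), 'tcp_pos': array([0.20325858, 0.53730929, 0.23040879]), 'orientation': array([-3.02845361e-04,  1.79919981e-01,  9.83680813e-01, -8.75838566e-04]), 'wrist_force': array([-0.46424057, -0.56040588,  0.95640293]), 'ft_torque': array([-0.03216796,  0.02159333,  0.00062507]), 'finger_gap': 0.0853955394132092}
side [[391.81188582179914, 0.0, 256.0356137236372], [0.0, 391.81188582179914, 193.60160379056572], [0.0, 0.0, 1.0]] [[0.9963, 0.0655, -0.0558, 0.5502], [-0.0829, 0.5563, -0.8268, -0.7726], [-0.0231, 0.8284, 0.5597, 0.5468], [0.0, 0.0, 0.0, 1.0]] ['pixels', 'depth', 'mtx', 'T', 'shot']
top [[476.66059214727454, 0.0, 258.2732886788327], [0.0, 476.66059214727454, 194.1352060637777], [0.0, 0.0, 1.0]] [[0.0118, 0.985, -0.1724, 0.4004], [-0.9997, 0.0077, -0.0247, -0.1037], [-0.023, 0.1726, 0.9847, 1.2989], [0.0, 0.0, 0.0, 1.0]] ['pixels', 'depth', 'mtx', 'T', 'shot']
```

View pics/side0.png

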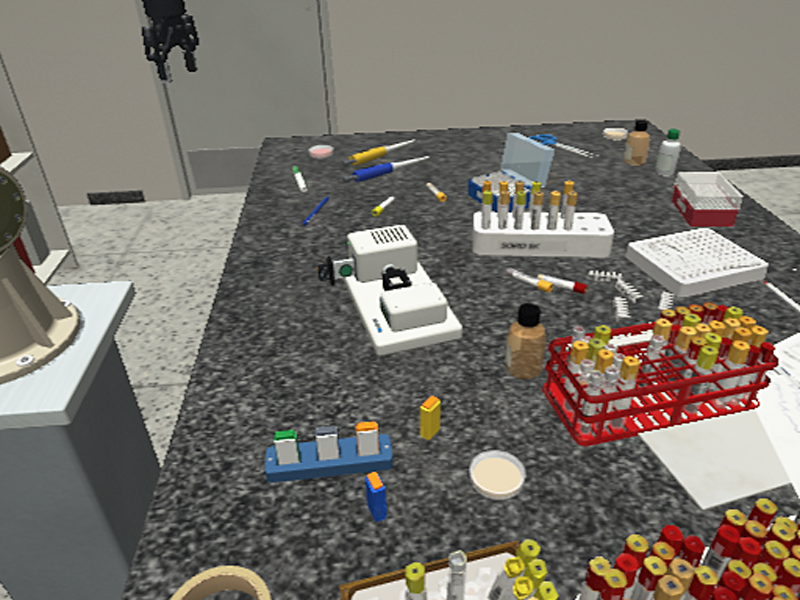

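View pics/top0.png

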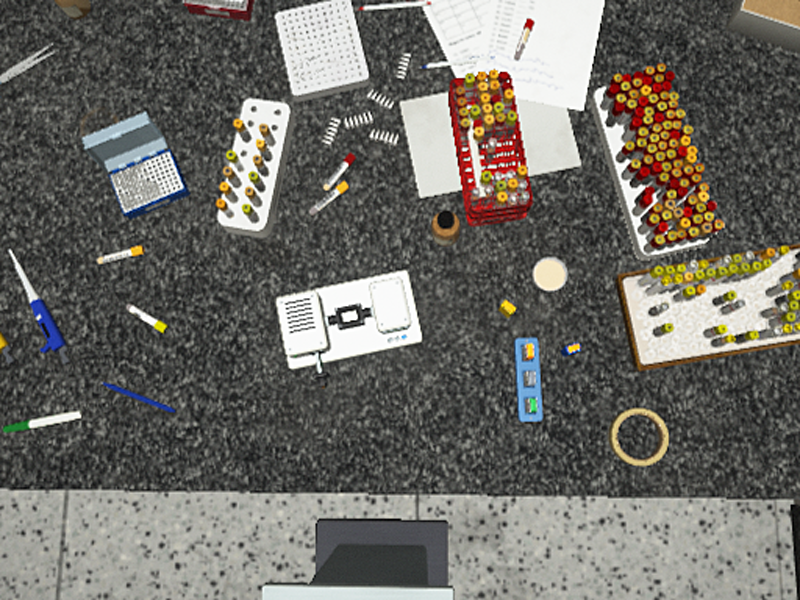

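Candidates for the amber cuvette (800x600 pixels):
- **In the rack:** the one with an amber cap, side (367,437), top (529,350).
- **Yellow, loose:** side (430,417), top (508,307).
- **Blue with an orange cap, loose:** side (376,495), top (572,348).
- **Others in the rack:** green and grey, side (287,447) and (327,442).

I choose the one in the rack and will check it in a crop while I measure.

```bash
cat > h.py <<'E'
import numpy as np, cv2
from workcell import get_state, vision, silhouettes, tip_of
def cloud(p):
    d=p["depth"]; K=p["mtx"]; v,u=np.mgrid[0:384,0:512]
    c=np.stack([(u-K[0,2])/K[0,0]*d,-(v-K[1,2])/K[1,1]*d,-d],-1)
    return c@p["T"][:3,:3].T+p["T"][:3,3]
def proj(p,X):
    c=(np.asarray(X)-p["T"][:3,3])@p["T"][:3,:3]; K=p["mtx"]
    return [K[0,0]*c[0]/-c[2]+K[0,2],K[1,1]*-c[1]/-c[2]+K[1,2]]
def ray(p,uv):
    K=p["mtx"]; d=np.array([(uv[0]-K[0,2])/K[0,0],-(uv[1]-K[1,2])/K[1,1],-1]); return p["T"][:3,3],p["T"][:3,:3]@d
def atz(p,uv,z):
    o,d=ray(p,uv); return o+d*(z-o[2])/d[2]
def tri(p,a,q,b):
    o1,d1=ray(p,a);o2,d2=ray(q,b); d1=d1/np.linalg.norm(d1);d2=d2/np.linalg.norm(d2)
    s=np.linalg.lstsq(np.stack([d1,-d2],1),o2-o1,rcond=None)[0]
    A=o1+s[0]*d1;B=o2+s[1]*d2; return (A+B)/2,np.linalg.norm(A-B)
E
python3 - <<'E'
from h import *
np.set_printoptions(precision=4,suppress=True)
s=vision.read_camera("side");t=vision.read_camera("top")
for n,z in [("amber_cuvette_mid",.028),("amber_cuvette",.004),("green_cuvette",.004),("grey_cuvette",.004),("rack",0),("photometer",0),("well_mouth",.058),("light_path",.0465),("drawer_grip",.049),("brown_bottle",0),("culture_dish",0)]:
    for nm,p in(("side",s),("top",t)):
        for r in tip_of(p,n)[:3]:
            print(n,nm,np.array(r["location"]),round(r["confidence"],2),atz(p,r["location"],z))
for nm,p,b in(("side",s,(150,340,240,230)),("top",t,(160,410,260,175))):
    x0,x1,y1,y0=b; 
    im=p["pixels"][y0:y0+ (120 if nm=="side" else 120),x0:x0+130,::-1] if nm=="side" else p["pixels"][205:285,300:400,::-1]
    if nm=="side": im=p["pixels"][245:345,160:290,::-1]
    cv2.imwrite(f"pics/crop_{nm}.png",cv2.resize(im,None,fx=6,fy=6,interpolation=cv2.INTER_CUBIC)[:600,:800])
E
```

```text
amber_cuvette_mid side [238.5 320.1] 0.58 [ 0.5439 -0.3639  0.028 ]
amber_cuvette_mid side [274.4 267.5] 0.56 [ 0.6154 -0.2531  0.028 ]
amber_cuvette_mid top [326.5 198.8] 0.63 [ 0.6116 -0.2559  0.028 ]
amber_cuvette_mid top [335.  228.9] 0.6 [ 0.5305 -0.2774  0.028 ]
amber_cuvette_mid top [366.6 221.4] 0.44 [ 0.5513 -0.3617  0.028 ]
amber_cuvette side [275.6 277.2] 0.82 [ 0.6176 -0.2546  0.004 ]
amber_cuvette side [234.1 294.9] 0.81 [ 0.5383 -0.2895  0.004 ]
amber_cuvette side [203.1 174.4] 0.54 [0.4707 0.1376 0.004 ]
amber_cuvette top [322.8 201.4] 0.63 [ 0.6083 -0.2485  0.004 ]
amber_cuvette top [359.8 222.5] 0.55 [ 0.551  -0.3481  0.004 ]
amber_cuvette top [335. 228.] 0.44 [ 0.5354 -0.2807  0.004 ]
green_cuvette side [183.7 297.4] 0.66 [ 0.4483 -0.286   0.004 ]
green_cuvette side [205.4 171.5] 0.53 [0.4765 0.1522 0.004 ]
green_cuvette top [339.2 261.2] 0.56 [ 0.4462 -0.2905  0.004 ]
grey_cuvette side [212.1 295.2] 0.65 [ 0.4989 -0.2861  0.004 ]
grey_cuvette side [209.9 294.4] 0.61 [ 0.495  -0.2838  0.004 ]
grey_cuvette side [253.4 177.9] 0.35 [0.6035 0.1036 0.004 ]
grey_cuvette t
[... 622 characters left out ...]
224.1 199.3] 0.87 [0.6031 0.0176 0.058 ]
light_path side [256.9 176.1] 0.79 [0.6085 0.0423 0.0465]
light_path top [222.4 201.4] 0.69 [0.5993 0.0231 0.0465]
drawer_grip side [256.3 179. ] 0.63 [0.6056 0.0251 0.049 ]
drawer_grip side [204.6 171.5] 0.49 [0.4806 0.0758 0.049 ]
drawer_grip top [209.3 247.2] 0.68 [0.4772 0.0542 0.049 ]
drawer_grip top [335.3 240.3] 0.27 [ 0.4985 -0.2748  0.049 ]
brown_bottle side [335.6 234. ] 0.86 [ 0.7617 -0.1393  0.    ]
brown_bottle top [224.6 203.8] 0.7 [0.6    0.0215 0.    ]
brown_bottle top [288.2 148.5] 0.58 [ 0.7587 -0.1538  0.    ]
culture_dish side [317.  303.6] 0.69 [ 0.6824 -0.3207  0.    ]
culture_dish top [350.4 173.8] 0.87 [ 0.6871 -0.3262  0.    ]
```

View pics/crop_side.png

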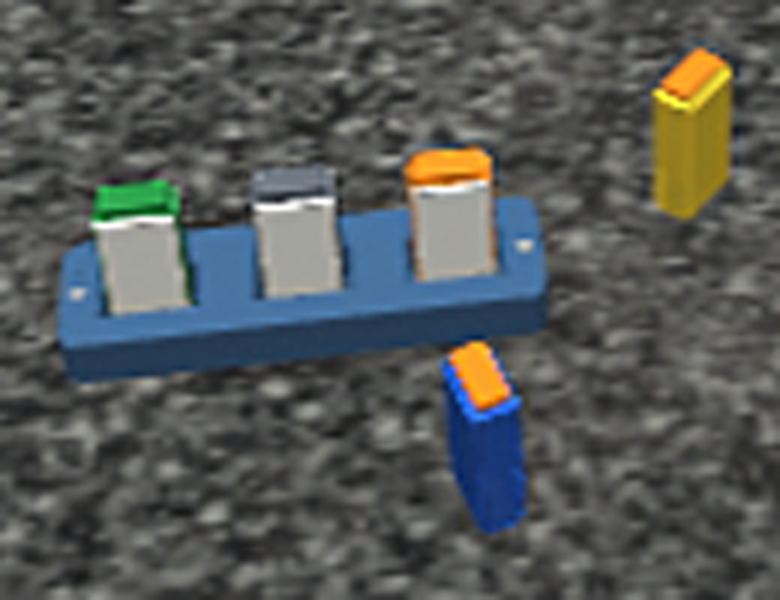

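```bash
python3 - <<'E'
from h import *
np.set_printoptions(precision=4,suppress=True)
s=vision.read_camera("side");t=vision.read_camera("top")
print(get_state()["clock"])
def rect(pts):
    r=cv2.minAreaRect((pts[:,:2]*1000).astype(np.float32)); return [np.round(np.array(x),1).tolist() for x in r]
for nm,p in(("side",s),("top",t)):
    W=cloud(p); g=p["pixels"].astype(int); z=W[...,2]
    wk=(abs(z)<.008)&(W[...,0]>.45)&(W[...,0]<.8)&(abs(W[...,1])<.4)
    print(nm,"worktop z",np.median(z[wk]))
    reg=(abs(W[...,0]-.6)<.2)&(abs(W[...,1]-.015)<.2)
    bright=(g.min(-1)>140)
    for lo,hi,l in((.02,.036,"base"),(.06,.075,"det"),(.08,.096,"lamp")):
        m=reg&(z>lo)&(z<hi)&bright; 
        m=cv2.morphologyEx(m.astype(np.uint8),cv2.MORPH_OPEN,np.ones((3,3)))>0
        if m.sum()>5: print(nm,l,m.sum(),np.median(z[m]),rect(W[m]))
    m=reg&(z>.05)&(z<.066)&(g.max(-1)<90)&(abs(W[...,0]-.6)<.05)&(abs(W[...,1]-.015)<.05)
    print(nm,"block",m.sum(),rect(W[m]))
    b=(g[...,2]>g[...,0]+40)&(z>.008)&(z<.026)&(abs(W[...,0]-.497)<.1)&(abs(W[...,1]+.285)<.05)
    print(nm,"rack",b.sum(),np.median(z[b]),rect(W[b]))
    c=(z>.045)&(abs(W[...,0]-.54)<.02)&(abs(W[...,1]+.285)<.03)
    print(nm,"amb top",c.sum(),z[c].max(),W[c].mean(0),rect(W[c]))
    dg=(z>.033)&(z<.085)&(W[...,0]<.53)&(W[...,0]>.44)&(abs(W[...,1]-.06)<.05)
    print(nm,"drawer",dg.sum(),W[dg].min(0),W[dg].max(0))
for p,n in((s,"side"),(t,"top")):
    x0,y0=(190,135) if n=="side" else (165,160)
    cv2.imwrite(f"pics/ph_{n}.png",cv2.resize(p["pixels"][y0:y0+90,x0:x0+115,::-1],None,fx=6.5,fy=6.5,interpolation=cv2.INTER_CUBIC))
E
```

```text
1.4
side worktop z 0.001015375094594706
side base 1199 0.028596745418619007 [[677.1, 33.0], [318.4, 210.8], 23.1]
side det 611 0.06858955534875605 [[696.3, 38.2], [332.0, 88.6], 48.6]
side lamp 399 0.08827284071450575 [[658.7, 116.2], [260.3, 74.8], 17.2]
side block 145 [[597.1, 25.0], [33.5, 62.8], 9.9]
side rack 1110 0.01837649367230143 [[497.0, -286.2], [141.3, 42.6], 1.8]
side amb top 127 0.058063652686713374 [ 0.5422 -0.2876  0.053 ] [[542.3, -286.0], [23.7, 13.3], 4.3]
side drawer 254 [0.4793 0.0512 0.0338] [0.5299 0.1093 0.0812]
top worktop z 0.001292640658891786
top base 1731 0.02898674669202128 [[595.5, 23.9], [129.5, 235.2], 12.6]
top det 677 0.06870065774678702 [[615.7, -49.0], [84.9, 57.8], 12.3]
top lamp 707 0.08857663417031314 [[579.6, 96.0], [99.0, 70.9], 12.4]
top block 182 [[595.4, 20.1], [34.3, 71.6], 11.3]
top rack 582 0.01910893076344955 [[494.5, -285.8], [139.4, 40.9], 2.0]
top amb top 55 0.06170314517235087 [ 0.5395 -0.2832  0.0544] [[539.9, -283.5], [13.4, 24.2], 87.2]
top drawer 141 [0.4767 0.0523 0.0331] [0.5299 0.1082 0.0842]
```

View pics/crop_top.png

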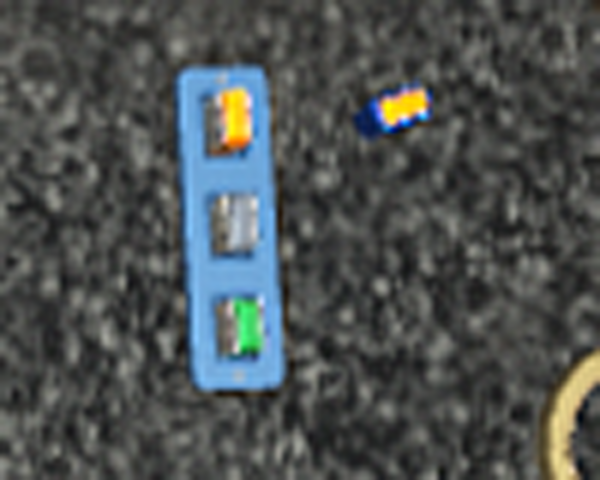

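The crop shows white frosted broad faces with amber ends and cap at (455,215): that's the amber cuvette, at the far end of the rack. The blue and yellow look-alikes stand outside it.

View pics/ph_top.png

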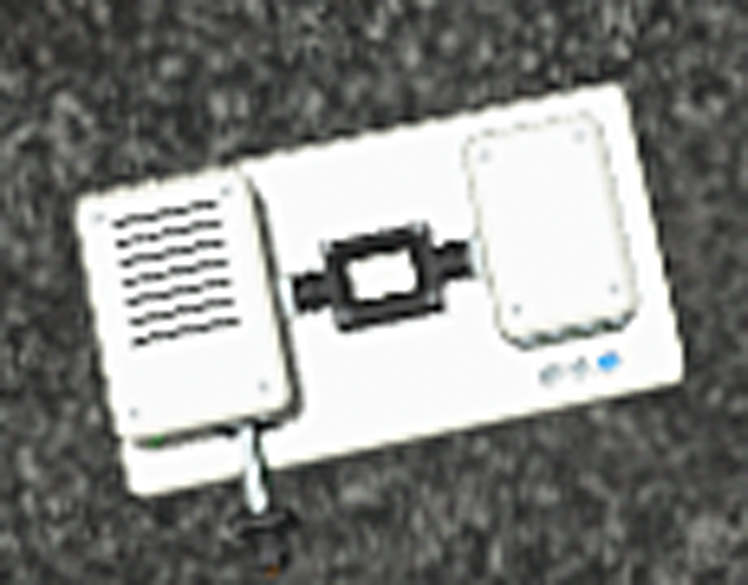

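View pics/ph_side.png

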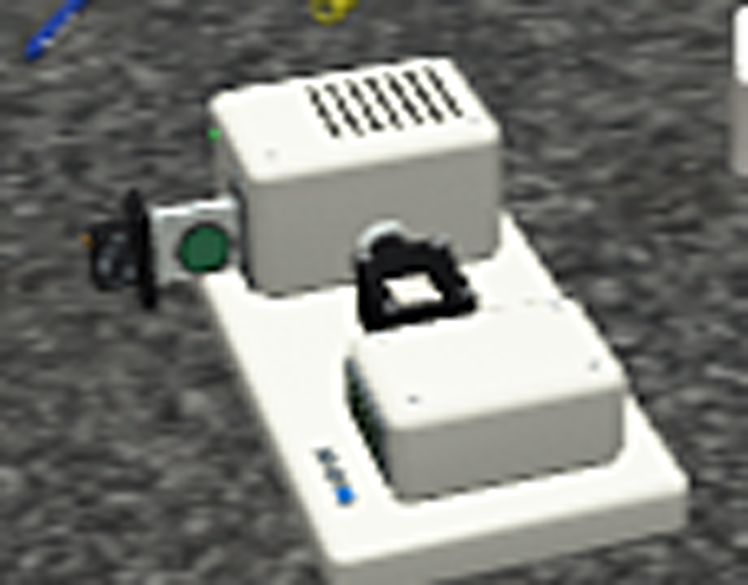

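```bash
python3 - <<'E'
from h import *
np.set_printoptions(precision=4,suppress=True)
s=vision.read_camera("side");t=vision.read_camera("top")
print(atz(t,[223.2,202.2],.054), atz(s,[(414)/6.5-.5+190,292/6.5-.5+135],.054))
th=np.radians(12.45);R=np.array([[np.cos(th),-np.sin(th)],[np.sin(th),np.cos(th)]])
for nm,p in(("side",s),("top",t)):
    W=cloud(p);g=p["pixels"].astype(int);L=(W[...,:2]-[.5963,.0198])@R; z=W[...,2]
    m=(abs(L[...,0])<.03)&(abs(L[...,1])<.03)&(z>.053)&(z<.064)
    print(nm,"block",m.sum(),L[m].min(0),L[m].max(0),np.percentile(L[m],[3,97],axis=0).ravel())
    # block sans tubes: rows of x
    m2=m&(abs(L[...,0])>.011); print(np.percentile(L[m2],[2,98],axis=0).ravel())
    m=(L[...,0]<-.06)&(L[...,0]>-.13)&(abs(L[...,1]-.06)<.04)&(z>.031)&(z<.078)
    front=m&(L[...,0]<-.098)
    print("tab",front.sum(),L[front].min(0),L[front].max(0),L[front].mean(0),z[front].min(),z[front].max())
    pl=m&(L[...,0]<-.086)&(L[...,0]>-.095)
    if pl.sum(): print("plate",L[pl].min(0),L[pl].max(0),z[pl].min(),z[pl].max())
    m=(z>.08)&(z<.095)&(abs(L[...,0])<.06)&(L[...,1]>.02)&(L[...,1]<.13); print("lamp",np.percentile(L[m],[1,99],axis=0).ravel())
E
```

```text
[0.5959 0.0202 0.054 ] [0.5976 0.0161 0.054 ]
side block 149 [-0.0148 -0.028 ] [0.0203 0.0283] [-0.0143 -0.0255  0.0192  0.0227]
[-0.0146 -0.0235  0.0202  0.0187]
tab 35 [-0.1051  0.0559] [-0.0983  0.0694] [-0.1019  0.0605] 0.039196091938921596 0.06281953982850685
plate [-0.0949  0.0503] [-0.0862  0.0766] 0.03269824647102337 0.07237559734848042
lamp [-0.0463  0.0392  0.0498  0.1065]
top block 178 [-0.018  -0.0299] [0.0172 0.0298] [-0.0174 -0.0264  0.0167  0.0274]
[-0.0177 -0.0212  0.0172  0.0217]
tab 24 [-0.1082  0.0591] [-0.098   0.0709] [-0.1035  0.0641] 0.037383804452827185 0.06960420070567808
plate [-0.0943  0.0532] [-0.0862  0.0771] 0.04293394445328702 0.0744624815242998
lamp [-0.0496  0.0421  0.0474  0.1124]
```

```bash
cat >> h.py <<'E'
from scipy.spatial.transform import Rotation as Ro
O=np.array([.5978,.0190]); TH=np.radians(12.45)
RP=np.array([[np.cos(TH),-np.sin(TH)],[np.sin(TH),np.cos(TH)]])
def ph(x,y): return O+RP@np.array([x,y])
def plan(xyz,jawdeg,n):
    """total shift, in tool axes as now, and total turn; per row for n rows (rotation first advice)"""
    s=get_state(); w,x,y,z=s["orientation"]; r=Ro.from_quat([x,y,z,w])
    c,sn=np.cos(np.radians(jawdeg)),np.sin(np.radians(jawdeg))
    Y=np.array([c,sn,0]);Z=np.array([0,0,-1.]);X=np.cross(Y,Z); t=Ro.from_matrix(np.stack([X,Y,Z],1))
    d=np.asarray(xyz)-s["tcp_pos"]
    rot=(r.inv()*t).as_rotvec(degrees=True)
    print("turn",rot.round(2),"shift now-axes cm",(r.inv().apply(d)*100).round(2),"after-turn axes cm",(t.inv().apply(d)*100).round(2),"clock",round(s["clock"],2),"F",s["wrist_force"].round(1),"gap",round(s["finger_gap"],4))
E
python3 - <<'E'
from h import *
p=ph(-.135,.065);print(p)
plan([*p,.20],102.45,1)
E
```

```text
[0.4519614  0.05336717]
turn [  0.     0.   -33.18] shift now-axes cm [-40.38 -36.51   3.13] after-turn axes cm [-13.81 -52.66   3.13] clock 1.5 F [0.1 0.3 0.9] gap 0.0853
```

```bash
python3 -m inch '[[0,0,0.6,0,0,-6.6,0],[0,0,0.6,0,0,-6.6,0],[0,0,0.6,0,0,-6.6,0],[0,0,0.6,0,0,-6.6,0],[0,0,0.6,0,0,-6.7,0]]' 30; python3 -c "
from h import *
plan([*ph(-.135,.065),.20],102.45,1)"
```

```text
clock: 2.0
tcp_pos: [0.2036, 0.5378, 0.2011]
orientation: [0.0, -0.11, 0.994, 0.0]
wrist_force: [-0.2, 0.2, 0.7]
finger_gap: 0.0126
turn [0.01 0.01 0.19] shift now-axes cm [-13.63 -52.71   0.11] after-turn axes cm [-13.81 -52.66   0.11] clock 2.0 F [-0.2  0.2  0.7] gap 0.0126
```

```bash
python3 -m inch '[[-0.9,-3.5,0,0,0,0,0],[-0.9,-3.5,0,0,0,0,0],[-0.9,-3.5,0,0,0,0,0],[-0.9,-3.5,0,0,0,0,0],[-0.9,-3.5,0,0,0,0,0]]'; python3 -m inch '[[-0.9,-3.5,0,0,0,0,0],[-0.9,-3.5,0,0,0,0,0],[-0.9,-3.5,0,0,0,0,0],[-0.9,-3.5,0,0,0,0,0],[-0.9,-3.5,0,0,0,0,0]]';python3 -m inch '[[-0.9,-3.5,0,0,0,0,0],[-0.9,-3.5,0,0,0,0,0],[-0.9,-3.5,0,0,0,0,0],[-0.9,-3.5,0,0,0,0,0],[-0.9,-3.5,0,0,0,0,0]]'; python3 -c "
from h import *
plan([*ph(-.135,.065),.20],102.45,1)"
```

```text
clock: 2.5
tcp_pos: [0.2854, 0.3753, 0.2014]
orientation: [0.0, -0.108, 0.994, 0.0]
wrist_force: [0.4, -0.4, 0.7]
finger_gap: -0.0
clock: 3.0
tcp_pos: [0.367, 0.2139, 0.2016]
orientation: [0.0, -0.108, 0.994, 0.0]
wrist_force: [0.7, 0.2, -0.7]
finger_gap: 0.0002
clock: 3.5
tcp_pos: [0.4485, 0.0525, 0.2016]
orientation: [0.0, -0.108, 0.994, 0.0]
wrist_force: [0.5, -0.1, 0.5]
finger_gap: -0.0
turn [-0.    0.05 -0.09] shift now-axes cm [-0.36  0.01  0.16] after-turn axes cm [-0.36  0.01  0.16] clock 3.5 F [ 0.5 -0.1  0.5] gap -0.0
```

```bash
python3 -m inch '[[0,0,3.2,0,0,0,0],[0,0,3.2,0,0,0,0],[0,0,3.2,0,0,0,0],[0,0,3.2,0,0,0,0],[0,0,3.0,0,0,0,0]]'; python3 - <<'E'
from h import *
plan([*ph(-.108,.065),.042],102.45,1)
t=vision.read_camera("side")
cv2.imwrite("pics/a1.png",cv2.resize(t["pixels"][120:210,170:285,::-1],None,fx=6.5,fy=6.5,interpolation=cv2.INTER_CUBIC))
E
```

```text
clock: 4.0
tcp_pos: [0.4479, 0.0538, 0.0422]
orientation: [0.0, -0.108, 0.994, -0.0]
wrist_force: [0.5, -0.4, -0.1]
finger_gap: 0.0001
turn [-0.    0.03 -0.1 ] shift now-axes cm [-3.09 -0.13  0.02] after-turn axes cm [-3.09 -0.13  0.02] clock 4.0 F [ 0.5 -0.4 -0.1] gap 0.0001
```

View pics/a1.png

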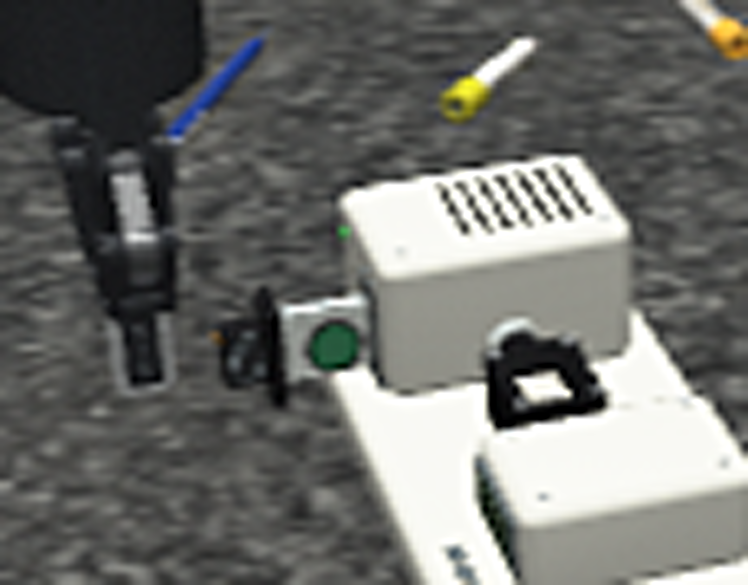

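The closed fingers (145,355) stand in line with the drawer tab (240,350) and about 2 cm in front of it. Next I push toward +x, which is tool -x.

```bash
python3 -m inch '[[-0.9,-0.1,0,0,0,0,0],[-0.9,0,0,0,0,0,0],[-0.9,0,0,0,0,0,0],[-0.8,0,0,0,0,0,0],[-0.8,0,0,0,0,0,0]]'; python3 -m inch '[[-0.4,0,0,0,0,0,0],[-0.3,0,0,0,0,0,0]]'; python3 -c "
from h import *
plan([*ph(-.084,.065),.042],102.45,1)"
```

```text
clock: 4.55
tcp_pos: [0.4916, 0.0623, 0.0443]
orientation: [0.001, -0.108, 0.994, -0.0]
wrist_force: [-1.9, -0.1, 1.2]
finger_gap: 0.0001
clock: 4.75
tcp_pos: [0.4976, 0.0638, 0.0436]
orientation: [0.0, -0.108, 0.994, 0.0]
wrist_force: [-2.8, -0.4, 1.0]
finger_gap: -0.0002
turn [-0.    0.03 -0.07] shift now-axes cm [-0.42 -0.04  0.16] after-turn axes cm [-0.42 -0.04  0.16] clock 4.75 F [-2.8 -0.4  1. ] gap -0.0002
```

```bash
python3 -m inch '[[-0.2,0,0,0,0,0,0],[-0.2,0,0,0,0,0,0]]'; python3 -m inch '[[-0.1,0,0,0,0,0,0],[-0.1,0,0,0,0,0,0]]'; python3 -m inch '[[-0.1,0,0,0,0,0,0],[-0.1,0,0,0,0,0,0]]'
```

```text
clock: 4.95
tcp_pos: [0.5001, 0.0645, 0.0432]
orientation: [-0.001, -0.108, 0.994, -0.0]
wrist_force: [-6.1, -1.1, 4.7]
finger_gap: 0.0
clock: 5.15
tcp_pos: [0.5, 0.0645, 0.0429]
orientation: [-0.003, -0.108, 0.994, -0.0]
wrist_force: [-9.3, -3.0, 7.6]
finger_gap: -0.0002
clock: 5.35
tcp_pos: [0.5, 0.0646, 0.0426]
orientation: [-0.004, -0.107, 0.994, -0.0]
wrist_force: [-13.7, -4.4, 9.8]
finger_gap: 0.0002
```

```bash
python3 -m inch '[[1,0,0,0,0,0,0],[2,0,0,0,0,0,0],[3,0,0,0,0,0,4],[0,0,-4,0,0,0,4],[0,0,-4,0,0,0,4]]'; python3 - <<'E'
from h import *
t=vision.read_camera("side")
cv2.imwrite("pics/a2.png",cv2.resize(t["pixels"][120:210,170:285,::-1],None,fx=6.5,fy=6.5,interpolation=cv2.INTER_CUBIC))
plan([.541,-.2847,.17],92,1)
E
```

```text
clock: 5.85
tcp_pos: [0.4428, 0.0526, 0.1224]
orientation: [-0.002, -0.108, 0.994, 0.001]
wrist_force: [2.2, -0.8, 0.7]
finger_gap: 0.0395
turn [-0.06  0.47 10.37] shift now-axes cm [ -1.84 -34.92  -3.93] after-turn axes cm [ -8.06 -34.01  -4.  ] clock 5.9 F [2.3 0.1 4.3] gap 0.0399
```

View pics/a2.png

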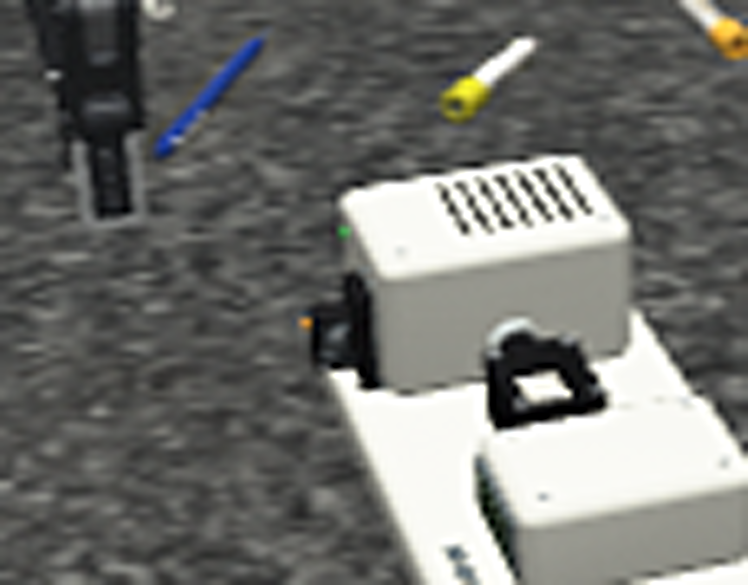

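The drawer is home: its plate at (360,330) lies against the tower's face and no filter frame shows. Next is the rack.

```bash
python3 -m inch '[[0,0,-2,0,0.2,5.2,4],[0,0,-2,0,0.2,5.2,4]]';python3 -m inch '[[-0.9,-3.8,0,0,0,0,4],[-0.9,-3.8,0,0,0,0,4],[-0.9,-3.8,0,0,0,0,4],[-0.9,-3.8,0,0,0,0,4],[-0.9,-3.8,0,0,0,0,4]]'; python3 -m inch '[[-0.9,-3.8,0,0,0,0,4],[-0.9,-3.8,0,0,0,0,4],[-0.9,-3.8,0,0,0,0,4],[-0.8,-3.6,0,0,0,0,4],[0,0,0,0,0,0,4]]';  python3 -c "
from h import *
plan([.541,-.2847,.09],92,1)"
```

```text
clock: 6.1
tcp_pos: [0.4466, 0.0526, 0.1644]
orientation: [-0.002, -0.015, 1.0, -0.0]
wrist_force: [0.1, 0.7, 0.1]
finger_gap: 0.0399
clock: 6.6
tcp_pos: [0.4986, -0.1376, 0.1634]
orientation: [-0.002, -0.017, 1.0, -0.001]
wrist_force: [0.2, 0.5, 0.4]
finger_gap: 0.0399
clock: 7.1
tcp_pos: [0.5393, -0.2895, 0.1625]
orientation: [-0.002, -0.015, 1.0, -0.002]
wrist_force: [-0.3, 0.7, -0.8]
finger_gap: 0.0398
turn [-0.19 -0.24 -0.28] shift now-axes cm [-0.22  0.5   7.25] after-turn axes cm [-0.19  0.48  7.25] clock 7.1 F [-0.3  0.7 -0.8] gap 0.0398
```

```bash
python3 -m inch '[[-0.2,0.5,3,-0.2,-0.2,-0.3,4],[0,0,3,0,0,0,4],[0,0,1.4,0,0,0,4],[0,0,0,0,0,0,4]]'; python3 - <<'E'
from h import *
for n,(x,y) in(("side",(180,220)),("top",(285,195))):
    t=vision.read_camera(n)
    cv2.imwrite(f"pics/b_{n}.png",cv2.resize(t["pixels"][y:y+90,x:x+115,::-1],None,fx=6.5,fy=6.5,interpolation=cv2.INTER_CUBIC))
    print(n,proj(t,get_state()["tcp_pos"]))
plan([.541,-.2847,.027],92,1)
E
```

```text
clock: 7.5
tcp_pos: [0.5377, -0.2777, 0.0863]
orientation: [-0.003, -0.02, 1.0, 0.003]
wrist_force: [-0.5, 0.1, -0.9]
finger_gap: 0.0403
side [np.float64(231.40989030592175), np.float64(255.96069944483273)]
top [np.float64(338.87002702658856), np.float64(222.92228432796637)]
turn [ 0.16 -0.17  0.29] shift now-axes cm [-0.14 -0.59  6.23] after-turn axes cm [-0.13 -0.57  6.23] clock 7.6 F [0.6 0.2 0.9] gap 0.0401
```

View pics/b_side.png

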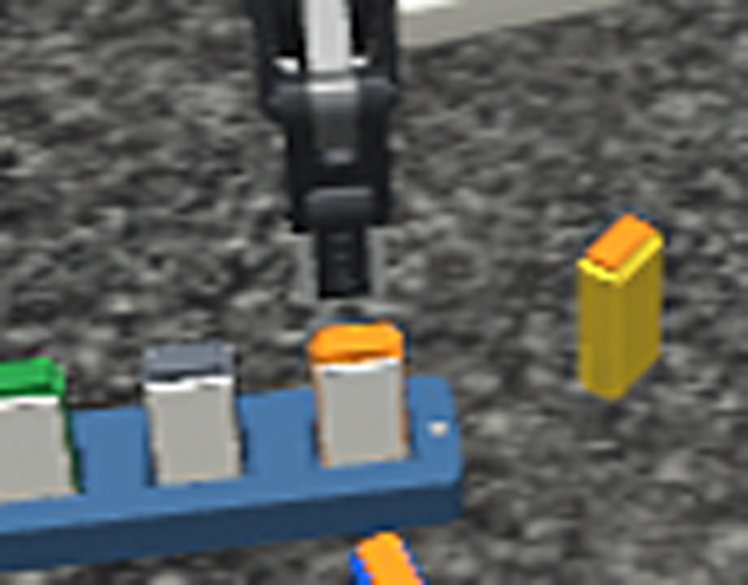

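View pics/b_top.png

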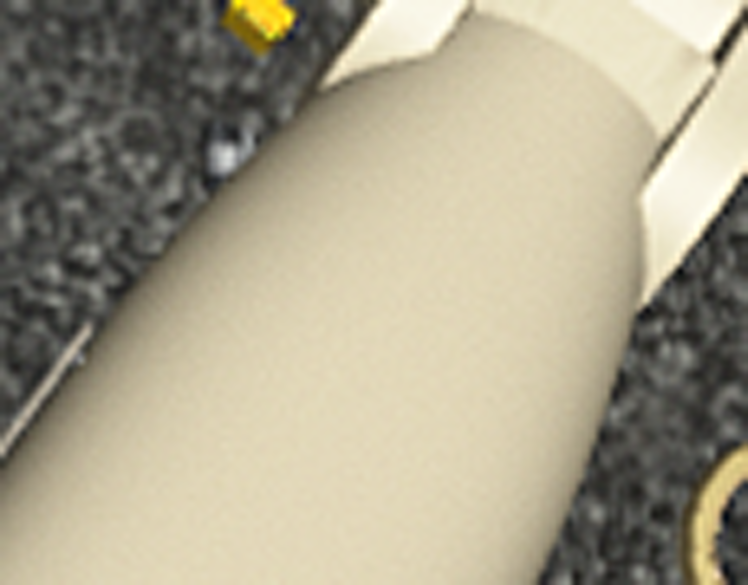

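```bash
python3 - <<'E'
from h import *
s=vision.read_camera("side")
a=np.radians(2)
for cx,cy in((.541,-.2847),(.5425,-.2855)):
  for z in(.018,.051):
    print(cx,z,[((np.array(proj(s,[cx+sx*.011*np.cos(a)+.007*np.sin(a),cy+sx*.011*np.sin(a)-.007*np.cos(a),z]))-[180,220]+.5)*6.5).round(0).tolist() for sx in(-1,1)])
st=get_state();print(st["tcp_pos"])
for X in ([.0,-.022,0],):
  print(((np.array(proj(s,st["tcp_pos"]+X))-[180,220]+.5)*6.5))
im=s["pixels"][220:310,180:295]; 
cv2.imwrite("pics/c.png",cv2.resize(im[:80,35:75,::-1],None,fx=8,fy=8*.9,interpolation=cv2.INTER_NEAREST))
print(im[50+12,46:66].tolist()); print(im[66,46:66].tolist()); print(im[38,40:64].tolist())
E
```

```text
0.541 0.018 [[323.0, 465.0], [403.0, 456.0]]
0.541 0.051 [[315.0, 379.0], [398.0, 370.0]]
0.5425 0.018 [[328.0, 466.0], [409.0, 458.0]]
0.5425 0.051 [[321.0, 380.0], [404.0, 372.0]]
[ 0.5400303  -0.27948847  0.09003652]
[344.9326928  293.57603768]
[[73, 120, 168], [67, 119, 173], [116, 110, 129], [165, 142, 117], [172, 173, 168], [168, 169, 164], [169, 168, 163], [168, 168, 162], [168, 169, 163], [167, 167, 163], [168, 168, 163], [168, 168, 163], [167, 168, 162], [169, 170, 163], [172, 173, 167], [154, 145, 130], [100, 103, 120], [64, 114, 163], [72, 117, 164], [74, 119, 166]]
[[73, 120, 167], [53, 97, 140], [58, 56, 68], [142, 133, 120], [178, 178, 172], [169, 169, 163], [168, 168, 161], [167, 167, 162], [169, 169, 162], [167, 168, 162], [168, 168, 162], [167, 168, 161], [168, 168, 161], [168, 169, 162], [170, 173, 168], [170, 153, 133], [123, 95, 77], [43, 86, 128], [69, 117, 165], [69, 118, 167]]
[[106, 107, 105], [94, 94, 93], [75, 77, 74], [75, 77, 73], [89, 90, 87], [109, 110, 104], [123, 124, 121], [127, 130, 128], [108, 109, 108], [55, 57, 58], [23, 24, 27], [29, 30, 33], [43, 45, 48], [53, 55, 59], [42, 43, 48], [30, 32, 34], [23, 25, 29], [57, 60, 61], [109, 111, 111], [123, 126, 125], [103, 105, 103], [83, 84, 81], [75, 74, 72], [78, 78, 75]]
```

The fingers are lined up with the amber cuvette along the row to within 0.5 mm in the side view: finger line at crop column 348, cuvette line at about 348.5 once projected up. I keep x at 0.540, correct y and go down.

```bash
python3 -m inch '[[0,0,0,0,0,0,4],[0,0,0,0,0,0,4]]'; python3 -c "
from h import *
plan([.5402,-.2845,.0275],92,1)"
```

```text
clock: 7.85
tcp_pos: [0.5401, -0.2798, 0.0902]
orientation: [-0.001, -0.02, 1.0, 0.001]
wrist_force: [0.1, -0.6, 0.4]
finger_gap: 0.0402
turn [ 0.09 -0.08  0.27] shift now-axes cm [ 0.   -0.48  6.27] after-turn axes cm [ 0.01 -0.47  6.27] clock 7.85 F [ 0.1 -0.6  0.4] gap 0.0402
```

```bash
python3 -m inch '[[0,-0.5,0,0,0,0.3,4],[0,0,1.5,0,0,0,4],[0,0,1.5,0,0,0,4],[0,0,1.5,0,0,0,4]]'; python3 -m inch '[[0,0,1,0,0,0,4],[0,0,0.8,0,0,0,4],[0,0,0,0,0,0,4],[0,0,0,0,0,0,4]]'; python3 - <<'E'
from h import *
s=vision.read_camera("side")
cv2.imwrite(f"pics/d.png",cv2.resize(s["pixels"][220:310,180:295,::-1],None,fx=6.5,fy=6.5,interpolation=cv2.INTER_CUBIC))
plan([.5402,-.2845,.0275],92,1)
E
```

```text
clock: 8.25
tcp_pos: [0.5397, -0.2849, 0.0439]
orientation: [-0.001, -0.017, 1.0, 0.001]
wrist_force: [-0.5, 0.1, 0.7]
finger_gap: 0.04
clock: 8.65
tcp_pos: [0.5395, -0.2844, 0.0262]
orientation: [-0.002, -0.017, 1.0, 0.001]
wrist_force: [-0.1, -0.2, -0.6]
finger_gap: 0.0398
turn [ 0.13 -0.15 -0.03] shift now-axes cm [-0.05 -0.   -0.1 ] after-turn axes cm [-0.05 -0.   -0.1 ] clock 8.7 F [ 0.4  0.  -0.7] gap 0.0401
```

View pics/d.png

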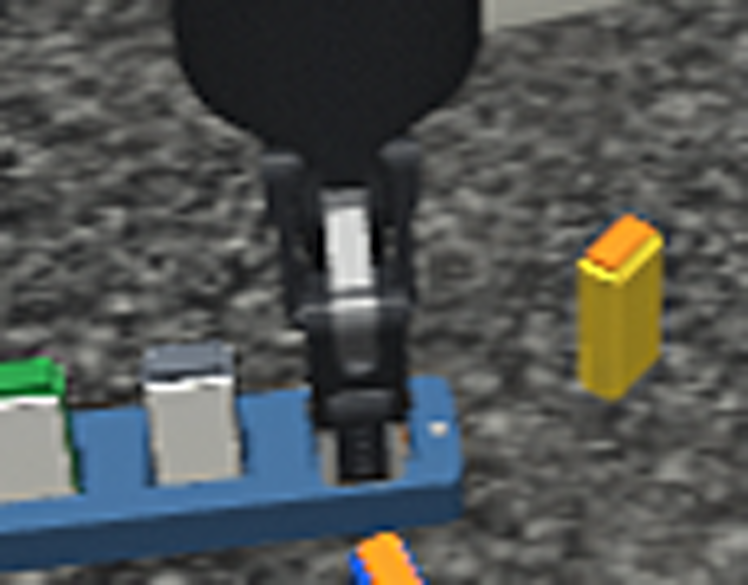

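Both pads straddle the amber cuvette, pad centre about 363 and cuvette centre 363–365. I raise the hand a little so the fingers will clear the well block later, then close.

```bash
python3 -m inch '[[-0.04,0,-0.18,0,0,0,4],[0,0,0,0,0,0,2.4],[0,0,0,0,0,0,1.6],[0,0,0,0,0,0,1.0],[0,0,0,0,0,0,1.0]]' 40;python3 -m inch '[[0,0,0,0,0,0,0.8],[0,0,0,0,0,0,0.8]]'; python3 -c "
from h import *
plan([.5402,-.2845,.0275],92,1)"
```

```text
clock: 9.2
tcp_pos: [0.5401, -0.2844, 0.0283]
orientation: [-0.001, -0.017, 1.0, 0.001]
wrist_force: [-0.4, 0.5, 3.5]
finger_gap: 0.0134
clock: 9.4
tcp_pos: [0.5401, -0.2844, 0.0282]
orientation: [-0.001, -0.017, 1.0, 0.001]
wrist_force: [-0.5, 0.9, 5.2]
finger_gap: 0.0133
turn [ 0.14 -0.15 -0.03] shift now-axes cm [-0.01 -0.01  0.07] after-turn axes cm [-0.01 -0.01  0.07] clock 9.4 F [-0.5  0.9  5.2] gap 0.0133
```

```bash
python3 -m inch '[[0,0,-0.5,0,0,0,0],[0,0,-1,0,0,0,0],[0,0,-2,0,0,0,0],[0,0,-3,0,0,0,0],[0,0,-3,0,0,0,0]]'; python3 -m inch '[[0,0,-3,0,0,0,0],[0,0,-2,0,0,0,0],[0,0,0,0,0,0,0]]'; python3 - <<'E'
from h import *
s=vision.read_camera("side")
cv2.imwrite(f"pics/e.png",cv2.resize(s["pixels"][180:300,170:323,::-1],None,fx=5,fy=5,interpolation=cv2.INTER_CUBIC))
plan([*O,.17],12.45,1)
E
```

```text
clock: 9.9
tcp_pos: [0.5395, -0.284, 0.1235]
orientation: [-0.002, -0.017, 1.0, 0.002]
wrist_force: [1.0, -0.4, -0.9]
finger_gap: 0.0134
clock: 10.2
tcp_pos: [0.5419, -0.2857, 0.1768]
orientation: [0.001, -0.017, 1.0, -0.0]
wrist_force: [-0.2, 0.1, -0.5]
finger_gap: 0.0134
turn [ 1.000e-02 -6.000e-02  7.952e+01] shift now-axes cm [-6.72 30.2   0.48] after-turn axes cm [28.48 12.1   0.45] clock 10.25 F [ 0.   0.8 -0.7] gap 0.0131
```

View pics/e.png

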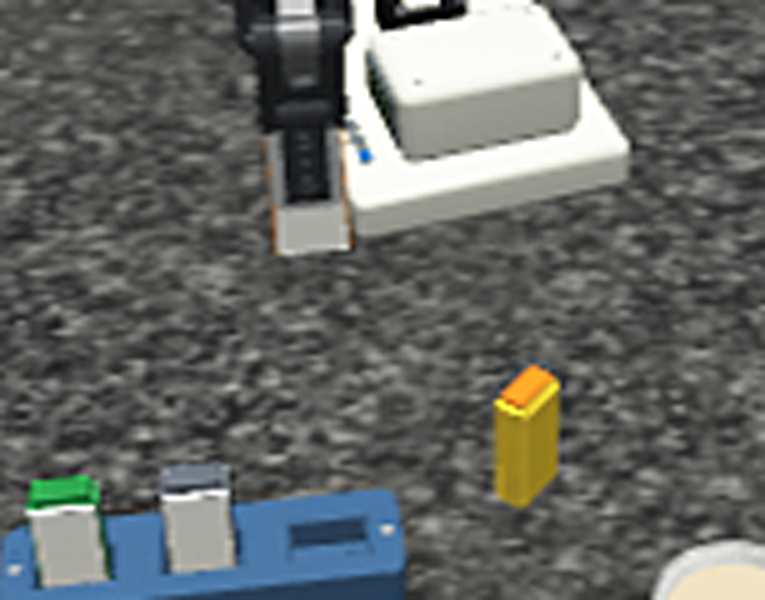

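The amber cuvette is out of the rack, upright and gripped on its frosted faces (crop 272–350, row 230). Green and grey are still in place. Next: carry and turn.

```bash
python3 -m inch '[[-0.8,3.7,0,0,0,0,0],[-0.8,3.7,0,0,0,0,0],[-0.8,3.7,0,0,0,0,0],[-0.8,3.7,0,0,0,0,0],[-0.8,3.7,0,0,0,0,0]]';python3 -m inch '[[-0.8,3.7,0,0,0,0,0],[-0.8,3.7,0,0,0,0,0],[-0.8,3.7,0,0,0,0,0],[0,0,0,0,0,7.9,0],[0,0,0,0,0,7.9,0]]';python3 -m inch '[[0,0,0,0,0,8,0],[0,0,0,0,0,8,0],[0,0,0,0,0,8,0],[0,0,0,0,0,8,0],[0,0,0,0,0,8,0]]';python3 -m inch '[[0,0,0,0,0,8,0],[0,0,0,0,0,8,0],[0,0,0,0,0,8,0],[0,0,0,0,0,7.7,0],[0,0,0,0,0,0,0]]'; python3 -m inch '[[0,0,0,0,0,0,0],[0,0,0,0,0,0,0]]'; python3 -c "
from h import *
plan([*O,.13],12.45,1)"
```

```text
clock: 10.75
tcp_pos: [0.5729, -0.0966, 0.1714]
orientation: [-0.003, -0.017, 1.0, 0.002]
wrist_force: [1.5, -0.4, -0.5]
finger_gap: 0.013
clock: 11.25
tcp_pos: [0.5929, 0.0153, 0.1714]
orientation: [-0.004, 0.122, 0.993, 0.001]
wrist_force: [-0.0, 0.3, 0.3]
finger_gap: 0.0133
clock: 11.75
tcp_pos: [0.5929, 0.0136, 0.1714]
orientation: [-0.004, 0.455, 0.89, -0.0]
wrist_force: [0.6, 0.6, -0.9]
finger_gap: 0.0134
clock: 12.25
tcp_pos: [0.593, 0.0136, 0.1717]
orientation: [-0.003, 0.679, 0.734, -0.001]
wrist_force: [0.7, -0.5, -0.3]
finger_gap: 0.0132
clock: 12.45
tcp_pos: [0.5936, 0.0135, 0.1727]
orientation: [-0.003, 0.678, 0.735, -0.0]
wrist_force: [0.4, -0.6, 0.1]
finger_gap: 0.0134
turn [-0.24 -0.21 -7.86] shift now-axes cm [0.5  0.48 4.27] after-turn axes cm [0.45 0.53 4.27] clock 12.45 F [ 0.4 -0.6  0.1] gap 0.0134
```

```bash
python3 -m inch '[[0,0,0,-0.2,-0.2,-7.9,0],[0.45,0.5,1.5,0,0,0,0],[0,0,1.5,0,0,0,0],[0,0,1.5,0,0,0,0],[0,0,0,0,0,0,0]]'; python3 -m inch '[[0,0,0,0,0,0,0],[0,0,0,0,0,0,0]]'; python3 - <<'E'
from h import *
s=vision.read_camera("side")
x0,y0=200,110
cv2.imwrite(f"pics/f.png",cv2.resize(s["pixels"][y0:y0+90,x0:x0+115,::-1],None,fx=6.5,fy=6.5,interpolation=cv2.INTER_CUBIC))
t=vision.read_camera("top")
cv2.imwrite(f"pics/f2.png",cv2.resize(t["pixels"][160:250,165:280,::-1],None,fx=6.5,fy=6.5,interpolation=cv2.INTER_CUBIC))
plan([*O,.115],12.45,1)
tp=get_state()["tcp_pos"]
f=lambda X:((np.array(proj(s,X))-[x0,y0]+.5)*6.5).round(0).tolist()
def box(c,zs,hx,hy): return [f([*(np.array(c)+RP@np.array([a*hx,b*hy])),z]) for z in zs for a,b in((-1,-1),(1,-1),(1,1),(-1,1))]
print("cuv pred bottom",box(tp[:2],[tp[2]-.024],.007,.012))
for nm,c in(("top",(.5963,.0198)),("avg",O),("side",(.5995,.0181))): print("block",nm,box(c,[.058],.0175,.0225))
E
```

```text
clock: 12.95
tcp_pos: [0.5963, 0.0191, 0.126]
orientation: [-0.002, 0.626, 0.78, -0.001]
wrist_force: [-0.9, 0.1, 0.0]
finger_gap: 0.0131
clock: 13.15
tcp_pos: [0.5985, 0.0188, 0.1293]
orientation: [0.001, 0.627, 0.779, 0.0]
wrist_force: [0.2, 0.6, -0.0]
finger_gap: 0.0133
turn [ 0.12  0.04 -0.07] shift now-axes cm [ 0.03 -0.08  1.44] after-turn axes cm [ 0.03 -0.07  1.44] clock 13.25 F [ 0.2 -0.5  0.5] gap 0.0132
cuv pred bottom [[338.0, 346.0], [376.0, 340.0], [356.0, 309.0], [319.0, 315.0]]
block top [[316.0, 480.0], [409.0, 463.0], [372.0, 402.0], [282.0, 418.0]]
block avg [[320.0, 481.0], [413.0, 464.0], [376.0, 403.0], [286.0, 419.0]]
block side [[325.0, 482.0], [418.0, 465.0], [381.0, 404.0], [291.0, 420.0]]
```

View pics/f.png

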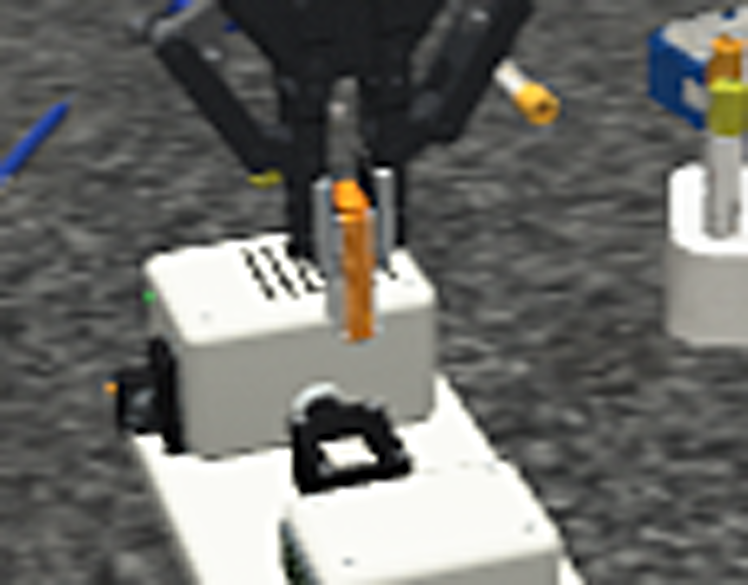

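View pics/f2.png

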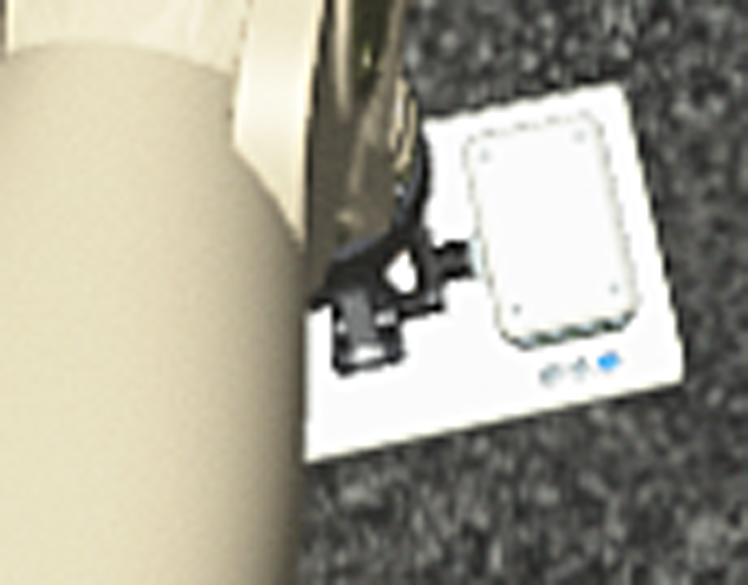

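```bash
python3 - <<'E'
from h import *
s=vision.read_camera("side")
x0,y0=225,130;k=12
im=cv2.resize(s["pixels"][y0:y0+50,x0:x0+50,::-1],None,fx=k,fy=k,interpolation=cv2.INTER_CUBIC)
tp=get_state()["tcp_pos"];print(tp)
f=lambda X:((np.array(proj(s,X))-[x0,y0]+.5)*k).round().astype(int)
def quad(c,z,hx,hy,col): cv2.polylines(im,[np.array([f([*(np.array(c)+RP@np.array([a*hx,b*hy])),z]) for a,b in((-1,-1),(1,-1),(1,1),(-1,1))])],True,col,1)
quad(O,.058,.0175,.0225,(0,255,0))
quad(O,.058,.013,.018,(0,255,0)); 
quad(tp[:2],tp[2]-.024,.007,.012,(255,0,0));quad(tp[:2],tp[2]+.024,.007,.012,(255,0,0))
cv2.imwrite("pics/g.png",im)
E
```

```text
[0.59851755 0.01883887 0.12927197]
```

View pics/g.png

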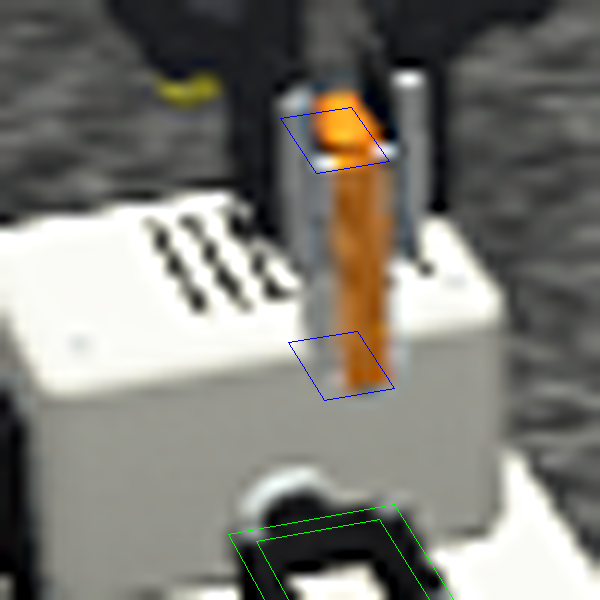

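```bash
python3 - <<'E'
from h import *
s=vision.read_camera("side")
x0,y0=235,160;k=15
im=cv2.resize(s["pixels"][y0:y0+35,x0:x0+40,::-1],None,fx=k,fy=k,interpolation=cv2.INTER_CUBIC)
f=lambda X:((np.array(proj(s,X))-[x0,y0]+.5)*k).round().astype(int)
def quad(c,z,hx,hy,col): cv2.polylines(im,[np.array([f([*(np.array(c)+RP@np.array([a*hx,b*hy])),z]) for a,b in((-1,-1),(1,-1),(1,1),(-1,1))])],True,col,1)
quad(O,.058,.0175,.0225,(0,255,0))
quad(O,.058,.013,.018,(0,255,0)); quad(O,.050,.009,.014,(0,0,255))
cv2.imwrite("pics/i.png",im)
E
```

```text
(no output)
```

View pics/i.png

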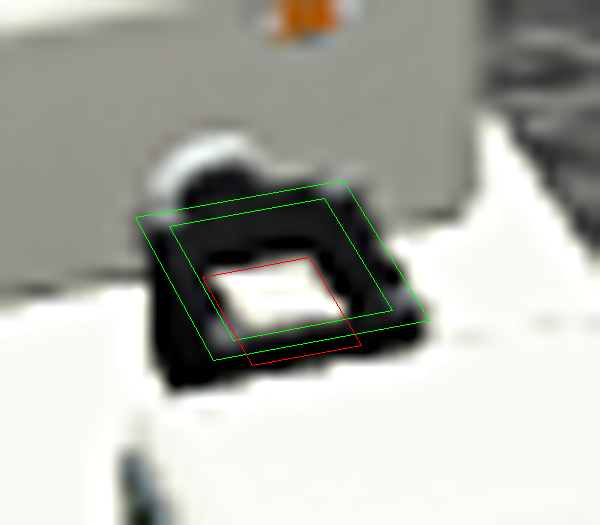

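The cuvette and the well line up in the side view: the robot and the block both sit about 1 mm right of prediction, so the difference is under 1 mm. I lower to just above the mouth.

```bash
python3 -m inch '[[0,-0.07,1,0.1,0,0,0],[0,0,1.5,0,0,0,0],[0,0,1.2,0,0,0,0],[0,0,0.5,0,0,0,0],[0,0,0,0,0,0,0]]'; python3 -m inch '[[0,0,0,0,0,0,0],[0,0,0,0,0,0,0]]'; python3 - <<'E'
from h import *
plan([*O,.074],12.45,1)
s=vision.read_camera("side")
cv2.imwrite(f"pics/j.png",cv2.resize(s["pixels"][140:200,220:300,::-1],None,fx=9,fy=9,interpolation=cv2.INTER_CUBIC))
E
```

```text
clock: 13.85
tcp_pos: [0.5963, 0.0188, 0.0851]
orientation: [-0.001, 0.627, 0.779, -0.001]
wrist_force: [-0.0, 0.2, -0.9]
finger_gap: 0.0131
clock: 14.05
tcp_pos: [0.5978, 0.0187, 0.087]
orientation: [0.0, 0.627, 0.779, -0.0]
wrist_force: [0.4, 0.1, -0.4]
finger_gap: 0.0133
turn [-0.01  0.03 -0.08] shift now-axes cm [0.03 0.01 1.3 ] after-turn axes cm [0.03 0.01 1.3 ] clock 14.05 F [ 0.4  0.1 -0.4] gap 0.0133
```

View pics/j.png

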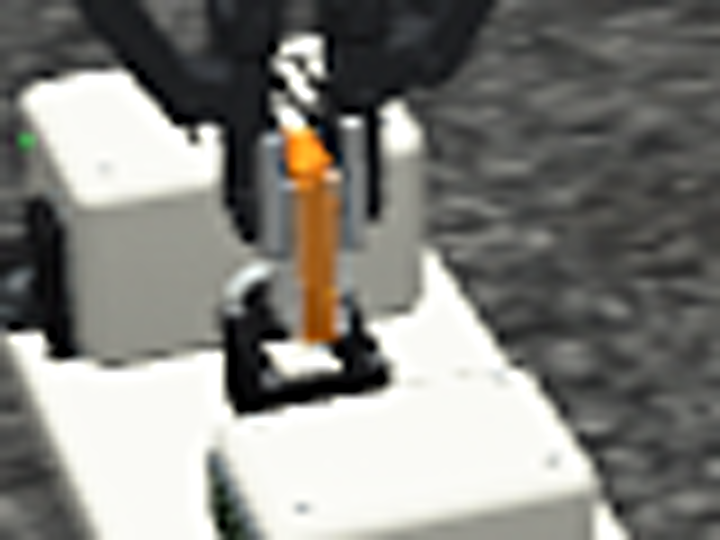

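The cuvette's foot (318,340) hangs over the mouth and lines up with the white lifter (300,358). I go down in small steps and watch the force.

```bash
python3 -m inch '[[0.02,0,0.3,0,0,0,0],[0,0,0.3,0,0,0,0],[0,0,0.3,0,0,0,0]]'; python3 -m inch '[[0,0,0.2,0,0,0,0],[0,0,0.2,0,0,0,0],[0,0,0,0,0,0,0]]'
```

```text
clock: 14.4
tcp_pos: [0.5972, 0.019, 0.0772]
orientation: [-0.0, 0.627, 0.779, -0.001]
wrist_force: [0.8, 0.9, -0.6]
finger_gap: 0.0133
clock: 14.7
tcp_pos: [0.597, 0.0189, 0.0732]
orientation: [-0.001, 0.627, 0.779, -0.001]
wrist_force: [-0.7, -0.4, 1.7]
finger_gap: 0.0131
```

```bash
python3 -m inch '[[0,0,0.25,0,0,0,0],[0,0,0.25,0,0,0,0],[0,0,0,0,0,0,0]]'; python3 -m inch '[[0,0,0.25,0,0,0,0],[0,0,0.2,0,0,0,0],[0,0,0,0,0,0,0]]';python3 -c "
from h import *
plan([*O,.062],12.45,1)"
```

```text
clock: 15.0
tcp_pos: [0.5974, 0.0189, 0.0682]
orientation: [-0.0, 0.627, 0.779, -0.0]
wrist_force: [-0.7, -0.6, 2.8]
finger_gap: 0.0131
clock: 15.3
tcp_pos: [0.5974, 0.0189, 0.0638]
orientation: [-0.0, 0.627, 0.779, -0.0]
wrist_force: [-0.4, 0.2, 2.6]
finger_gap: 0.0129
turn [-0.05  0.02 -0.08] shift now-axes cm [0.   0.04 0.18] after-turn axes cm [0.   0.04 0.18] clock 15.3 F [-0.4  0.2  2.6] gap 0.0129
```

```bash
python3 -m inch '[[0,0,0.1,0,0,0,0],[0,0,0.1,0,0,0,0],[0,0,0,0,0,0,0]]'; python3 -m inch '[[0,0,0.1,0,0,0,0],[0,0,0,0,0,0,0],[0,0,0,0,0,0,0]]'
```

```text
clock: 15.6
tcp_pos: [0.5975, 0.0189, 0.0622]
orientation: [0.0, 0.627, 0.779, -0.0]
wrist_force: [-1.4, -0.1, 5.2]
finger_gap: 0.0135
clock: 15.9
tcp_pos: [0.5975, 0.0189, 0.0621]
orientation: [0.0, 0.627, 0.779, -0.0]
wrist_force: [-1.5, -0.1, 9.8]
finger_gap: 0.0136
```

```bash
python3 -m inch '[[0,0,0,0,0,0,0],[0,0,0,0,0,0,0],[0,0,0,0,0,0,0]]'; python3 - <<'E'
from h import *
s=vision.read_camera("side"); tp=get_state(); print(tp["tcp_pos"],tp["wrist_force"],tp["finger_gap"])
x0,y0=220,140;k=9
im=cv2.resize(s["pixels"][y0:y0+60,x0:x0+80,::-1],None,fx=k,fy=k,interpolation=cv2.INTER_CUBIC)
cv2.imwrite(f"pics/k.png",im)
cv2.imwrite("pics/k_side.png",cv2.resize(s["pixels"][:,:,::-1],(800,600)))
t=vision.read_camera("top");cv2.imwrite("pics/k_top.png",cv2.resize(t["pixels"][:,:,::-1],(800,600)))
W=cloud(s);g=s["pixels"].astype(int)
m=(g[...,0]>g[...,2]+70)&(abs(W[...,0]-.598)<.025)&(abs(W[...,1]-.019)<.025)&(W[...,2]>.05)
print("amber z",m.sum(),W[m].min(0),W[m].max(0))
E
```

```text
clock: 16.2
tcp_pos: [0.5975, 0.0189, 0.0621]
orientation: [0.0, 0.627, 0.779, -0.0]
wrist_force: [-1.4, -0.5, 10.8]
finger_gap: 0.0134
[0.59753115 0.01891298 0.06213964] [-2.59352206  0.68346589 10.06730739] 0.013177570395879724
amber z 67 [0.59506834 0.00495974 0.05602081] [0.60642103 0.02560974 0.09782904]
```

View pics/k.png

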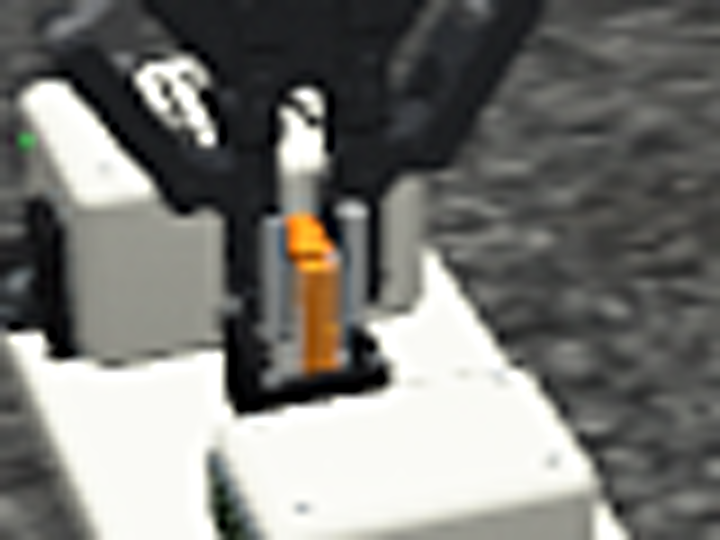

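View pics/k_side.png

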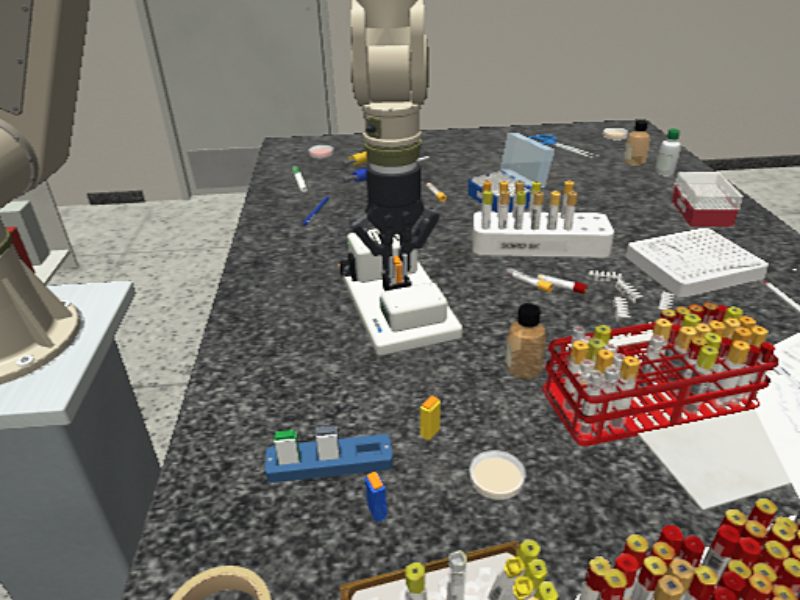

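The cuvette stands upright in the well with its amber ends along the beam. It hasn't slipped in the grip: the cap-to-pad distance is still about 40 px. The other things haven't moved. TCP z of 62.1 mm puts the underside at about 38 mm, which is the lifter's stop, and the push holds steady at 10 N.

```bash
python3 -c "
from workcell import workorder,get_state
print(workorder.hand_in()); s=get_state(); print(s['clock'],s['tcp_pos'],s['wrist_force'],s['finger_gap'])"
```

```text
the job is handed in; nothing more can be done
None
the job is handed in; nothing more can be done
```

The job is done and handed in at about 16.3 s on the robot's clock. I pushed the filter drawer home, took the amber cuvette from the far end of the rack by its frosted faces, and am holding it down in the photometer's cell well.

**Last checks before hand-in:**
- **Drawer:** it stopped dead at 14 N, and the side picture showed its plate against the tower face.
- **Lifter:** the tool stalled at 62.1 mm, which puts the cuvette's underside at about 38 mm, where the lifter stops. The push held steady at 10 N.
- **Cuvette:** it stands upright with its amber ends along the beam, gripped at 40 N, and had not slipped. The fingertips cleared the well block by about 4 mm.
- **Other things:** in the side picture the green and grey cuvettes, the bottle and the dish have not moved.

**Slips and disagreements:**
- I turned the cuvette about 8° too far above the photometer and turned it back before lowering.
- The two cameras disagreed by 2–3 mm. I used their average for the well and checked it against where the side camera saw the fingers.
- The highest amber point in the side camera's depth read 98 mm, where about 90 mm was expected. I put that down to edge noise, since the stop force, the height and the picture all agreed.
- I could not read the state after handing in, so nothing was checked after that.

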